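# Complete the valve kit with its matching float

### The arm

A 6-joint arm with a two-finger parallel gripper is mounted at the origin on the work surface. World frame = base frame: x ahead of the robot, y to its left, z up, the work surface at z = 0. Lengths are in m, angles in rad, forces in N, time in s.
With the tool pointing down it reaches from about 0.3 to 0.875 m from the base axis. Payload 6.4 kg.
Tool frame: the origin (TCP) lies midway between the tips of the shut fingers; the grasp point (between the pads) lies 19 mm behind it (grasp_offset is the distance from the TCP to the grasp point, in m); z points along the fingers, y is the line along which they close (so a half turn about z gives the same grasp; the last joint's range is limited). The gripper opens to 85 mm and grips with 20 to 120 N. Pads are 22 mm wide; open, the fingers measure 114 mm over their backs; the gripper's body (76 mm by 85 mm) begins 54 mm behind the grasp point. The pads swing forward as they close: fully open they stand 13 mm farther back than shut.
Start: joints at [1.072, 0.181, 1.607, -0, 1.354, -0.206], TCP at [0.166, 0.551, 0.231] pointing down, gripper open.
Joint ranges: [-2.99, 2.99], [-0.89, 2.07], [0.3, 2.58], [-1.14, 4.28], [0, 2.63], [-3.12, 3.12]. Speed limits (rad/s): [2.57, 2.57, 3.01, 3.14, 3.14, 3.14].

### API

Orientations are given as a unit quaternion [w, x, y, z].
In Python, from bench import * gives the robot as it stands. The module is installed in compiled form; this text tells all that it offers.
- The arm moves only by the tool servo_tool, never from a script. Its argument "commands" is text: rows parted by semicolons, each of 7 numbers parted by spaces: the turn, a rotation vector about the tool's x, y, z in rad, then the shift along the tool's x, y, z in mm, then the opening, from 0 (shut) to 1 (fully open). In form: wx wy wz dx dy dz claw; .... A call has 1 to 5 rows; each row shifts and turns the commanded pose from where the row before left it, along the tool's axes as they then stand; what a row does not reach is not made up. A row lasts 1/8 s, in which the tool goes at most 62.5 mm and 10.7 degrees, less where a joint would pass 70% of its speed; a pose out of reach is approached as far as the arm can. A call with a gripper value outside its range is refused whole. The fingers move at their own pace and stop on an object; the grip force is fixed at half the most. Time passes only in rows, so rows that do not move let the fingers close. It gives the time, the measured TCP pose, the force, the opening and the grip force at its end, in the units of the state.
- get_obs(): the state, without advancing time (a new reading comes with each control period).
- camera(name): name is "scene" or "top"; returns the picture (480x640x3 uint8, blue, green, red); there is no depth.
- calibration(name): a dict with "fx", "fy", "cx", "cy" (pixels), "k1" (the pictures are not rectified: a ray, as slopes to the right and down, at radius r is drawn at 1 + k1 r^2 times it, then the intrinsics apply), "R" (3x3) and "t" (3): a world point X has camera coordinates R X + t. Camera axes: x right, y down, z forward; pixel columns grow to the right and rows downward; lengths in m; the calibration is good to about 2 mm. A picture is of the moment at which its call begins. calibration takes no time and is no camera call.
- hand_in(): hands the job in; it is judged then, once.
The state is a dict: "time_s": time; "q": joint angles; "dq": joint speeds; "joint_efforts": joint torques, N m; "eef_pos": TCP position; "eef_rot": TCP orientation; "wrist_force": force on the tool from outside, world axes, zero at the start; "torque": the same for the moment, N m; "opening": opening from 0.0 (shut) to 1.0 (fully open); "grasp_force": force on a finger pad.
Only numpy, scipy, OpenCV 4.12 (cv2) and the standard library are available. Lean on these libraries where they do the work, as an engineer would, in place of code of your own. Each camera call takes 0.05 s, during which the arm holds its last target. There are 200 camera calls.

### The job

Take the float ball waiting in the cradle under the wire shelf and lower it gently to the floor of the deep bin that holds the valve body of the same colour, without dropping or pressing it. Then throw that bin's red lever fully over towards the bin to mark the kit ready. Leave the other floats, levers, valve bodies and everything else as they stand.

Things in the scene. Friction and masses are not known exactly. Their poses are not given: they have to be found in the camera images.
- float_blue: Hollow blue plastic float ball of a water-trough valve, diameter 66 mm, about 0.09 kg; origin at the ball's centre, axes mean nothing. One of the three floats sits in the cradle under the wire shelf (centre 70 mm above the counter), the other two in the blue stock tray.
- float_green: Hollow green plastic float ball of a water-trough valve, diameter 66 mm, about 0.09 kg; origin at the ball's centre, axes mean nothing. One of the three floats sits in the cradle under the wire shelf (centre 70 mm above the counter), the other two in the blue stock tray.
- float_orange: Hollow orange plastic float ball of a water-trough valve, diameter 66 mm, about 0.09 kg; origin at the ball's centre, axes mean nothing. One of the three floats sits in the cradle under the wire shelf (centre 70 mm above the counter), the other two in the blue stock tray.
- valve_blue: Valve body with blue nuts and a short black side outlet, 75 mm tall, 60 mm across (outlet tip 37 mm from the axis), about 0.35 kg, standing upright inside one of the three bins in its far half; origin at the centre of its underside.
- valve_green: Valve body with green nuts and a short black side outlet, 75 mm tall, 60 mm across (outlet tip 37 mm from the axis), about 0.35 kg, standing upright inside one of the three bins in its far half; origin at the centre of its underside.
- valve_orange: Valve body with orange nuts and a short black side outlet, 75 mm tall, 60 mm across (outlet tip 37 mm from the axis), about 0.35 kg, standing upright inside one of the three bins in its far half; origin at the centre of its underside.
- bin0: Fixed deep black kit bin, open on top: outside 210 mm (its x) by 160 mm (its y) by 98 mm high, walls and floor 5 mm thick; origin at the centre of its underside on the counter, z up, its x axis points away from the robot (its lever stands on its -x side). A valve body stands in the half at +x, around x = 50 mm, y = 0 of the bin; the half at -x is free.
- bin1: Fixed deep black kit bin, open on top: outside 210 mm (its x) by 160 mm (its y) by 98 mm high, walls and floor 5 mm thick; origin at the centre of its underside on the counter, z up, its x axis points away from the robot (its lever stands on its -x side). A valve body stands in the half at +x, around x = 50 mm, y = 0 of the bin; the half at -x is free.
- bin2: Fixed deep black kit bin, open on top: outside 210 mm (its x) by 160 mm (its y) by 98 mm high, walls and floor 5 mm thick; origin at the centre of its underside on the counter, z up, its x axis points away from the robot (its lever stands on its -x side). A valve body stands in the half at +x, around x = 50 mm, y = 0 of the bin; the half at -x is free.
- lever0 (a joint): Flag lever with a red ball end standing in front of bin0 (170 mm from the bin's origin along its -x). 0 = leaning towards the robot (kit open), 1.0 rad = end stop, leaning towards the bin (kit ready). Axis along the bin's y, 22 mm above the counter; ball 26 mm, 80 mm from the axis; base block 70 x 50 x 25 mm. At 0 it leans 0.5 rad from upright; moves with about 1 N and stays where left.
- lever0_tip (a point): Centre of the red ball end of lever0; it moves with the lever.
- lever1 (a joint): Flag lever with a red ball end standing in front of bin1 (170 mm from the bin's origin along its -x). 0 = leaning towards the robot (kit open), 1.0 rad = end stop, leaning towards the bin (kit ready). Axis along the bin's y, 22 mm above the counter; ball 26 mm, 80 mm from the axis; base block 70 x 50 x 25 mm. At 0 it leans 0.5 rad from upright; moves with about 1 N and stays where left.
- lever1_tip (a point): Centre of the red ball end of lever1; it moves with the lever.
- lever2 (a joint): Flag lever with a red ball end standing in front of bin2 (170 mm from the bin's origin along its -x). 0 = leaning towards the robot (kit open), 1.0 rad = end stop, leaning towards the bin (kit ready). Axis along the bin's y, 22 mm above the counter; ball 26 mm, 80 mm from the axis; base block 70 x 50 x 25 mm. At 0 it leans 0.5 rad from upright; moves with about 1 N and stays where left.
- lever2_tip (a point): Centre of the red ball end of lever2; it moves with the lever.
- cradle (a point): Where the centre of the float to be packed sits, in a grey cradle block (52 mm square, top 40 mm above the counter, the ball's centre 30 mm above that) under the wire shelf. Its x axis points away from the robot into the shelf, y along the shelf, z up.
- rack: Fixed wire shelf over the cradle; origin on the counter right below the cradle point, same axes. Its underside is 225 mm above the counter; it reaches from x = -41 to 105 mm and 130 mm to either side, so a gripper has no room straight above the float. Posts only at the two far corners; below it the front and sides are open. Base plate 12 mm thick.
- stock_tray: Fixed shallow blue tray, 120 by 220 mm, with two cradles 100 mm apart along its y for the two floats that stay; origin at the centre of its underside.
- bottle_red: White bottle with a red cap, 70 mm diameter, 170 mm tall, loose on the counter, not part of the job; origin at its underside.
- bottle_green: White bottle with a green cap, 66 mm diameter, 150 mm tall, loose on the counter, not part of the job; origin at its underside.
- coupling: Steel coupling, 60 mm diameter, 60 mm tall, loose on the counter, not part of the job; origin at its underside.
- tape: Grey roll of tape lying flat, 80 mm diameter, 30 mm high, loose on the counter, not part of the job; origin at its underside.
Not all that is in view belongs to the job. What is shaped like the float_green but yellow is not meant. Leave any pink or yellow look-alike of the float_blue alone.

How it is judged:
On the way:
1. the float from the cradle lies released and still on the floor of the bin with the valve body of its colour, while that bin's lever is not yet thrown (((distance of each of float_green, float_orange from where it was at the start of the episode below 0.03 m and distance between each of float_green, float_orange and cradle above 0.1 m and ((horizontal distance between valve_blue and bin0 below 0.1 m and x of float_blue in the frame of bin0 between -0.1 and 0.1 m and y of float_blue in the frame of bin0 between -0.075 and 0.075 m and z of float_blue in the frame of bin0 below 0.05 m and linear speed of float_blue below 0.06 m/s and contact force between float_blue and the fingers below 0.1 N and value of joint lever0 below 0.35 rad and value of joint each of lever1, lever2 below 0.3 rad) or (horizontal distance between valve_blue and bin1 below 0.1 m and x of float_blue in the frame of bin1 between -0.1 and 0.1 m and y of float_blue in the frame of bin1 between -0.075 and 0.075 m and z of float_blue in the frame of bin1 below 0.05 m and linear speed of float_blue below 0.06 m/s and contact force between float_blue and the fingers below 0.1 N and value of joint lever1 below 0.35 rad and value of joint each of lever0, lever2 below 0.3 rad) or (horizontal distance between valve_blue and bin2 below 0.1 m and x of float_blue in the frame of bin2 between -0.1 and 0.1 m and y of float_blue in the frame of bin2 between -0.075 and 0.075 m and z of float_blue in the frame of bin2 below 0.05 m and linear speed of float_blue below 0.06 m/s and contact force between float_blue and the fingers below 0.1 N and value of joint lever2 below 0.35 rad and value of joint each of lever0, lever1 below 0.3 rad))) or (distance of each of float_blue, float_orange from where it was at the start of the episode below 0.03 m and distance between each of float_blue, float_orange and cradle above 0.1 m and ((horizontal distance between valve_green and bin0 below 0.1 m and x of float_green in the frame of bin0 between -0.1 and 0.1 m and y of float_green in the frame of bin0 between -0.075 and 0.075 m and z of float_green in the frame of bin0 below 0.05 m and linear speed of float_green below 0.06 m/s and contact force between float_green and the fingers below 0.1 N and value of joint lever0 below 0.35 rad and value of joint each of lever1, lever2 below 0.3 rad) or (horizontal distance between valve_green and bin1 below 0.1 m and x of float_green in the frame of bin1 between -0.1 and 0.1 m and y of float_green in the frame of bin1 between -0.075 and 0.075 m and z of float_green in the frame of bin1 below 0.05 m and linear speed of float_green below 0.06 m/s and contact force between float_green and the fingers below 0.1 N and value of joint lever1 below 0.35 rad and value of joint each of lever0, lever2 below 0.3 rad) or (horizontal distance between valve_green and bin2 below 0.1 m and x of float_green in the frame of bin2 between -0.1 and 0.1 m and y of float_green in the frame of bin2 between -0.075 and 0.075 m and z of float_green in the frame of bin2 below 0.05 m and linear speed of float_green below 0.06 m/s and contact force between float_green and the fingers below 0.1 N and value of joint lever2 below 0.35 rad and value of joint each of lever0, lever1 below 0.3 rad))) or (distance of each of float_blue, float_green from where it was at the start of the episode below 0.03 m and distance between each of float_blue, float_green and cradle above 0.1 m and ((horizontal distance between valve_orange and bin0 below 0.1 m and x of float_orange in the frame of bin0 between -0.1 and 0.1 m and y of float_orange in the frame of bin0 between -0.075 and 0.075 m and z of float_orange in the frame of bin0 below 0.05 m and linear speed of float_orange below 0.06 m/s and contact force between float_orange and the fingers below 0.1 N and value of joint lever0 below 0.35 rad and value of joint each of lever1, lever2 below 0.3 rad) or (horizontal distance between valve_orange and bin1 below 0.1 m and x of float_orange in the frame of bin1 between -0.1 and 0.1 m and y of float_orange in the frame of bin1 between -0.075 and 0.075 m and z of float_orange in the frame of bin1 below 0.05 m and linear speed of float_orange below 0.06 m/s and contact force between float_orange and the fingers below 0.1 N and value of joint lever1 below 0.35 rad and value of joint each of lever0, lever2 below 0.3 rad) or (horizontal distance between valve_orange and bin2 below 0.1 m and x of float_orange in the frame of bin2 between -0.1 and 0.1 m and y of float_orange in the frame of bin2 between -0.075 and 0.075 m and z of float_orange in the frame of bin2 below 0.05 m and linear speed of float_orange below 0.06 m/s and contact force between float_orange and the fingers below 0.1 N and value of joint lever2 below 0.35 rad and value of joint each of lever0, lever1 below 0.3 rad))))), for 0.2 s.
At the end, for the whole second after the job is handed in: The cradle's float lies released on the floor of the bin with its colour's valve body (centre under 50 mm above the counter); that lever is past 0.85 rad, the others under 0.3; the cradle is empty; the other two floats are within 30 mm of their start (((distance of each of float_green, float_orange from where it was at the start of the episode below 0.03 m and distance between each of float_green, float_orange and cradle above 0.1 m and ((horizontal distance between valve_blue and bin0 below 0.1 m and x of float_blue in the frame of bin0 between -0.1 and 0.1 m and y of float_blue in the frame of bin0 between -0.075 and 0.075 m and z of float_blue in the frame of bin0 below 0.05 m and linear speed of float_blue below 0.06 m/s and contact force between float_blue and the fingers below 0.1 N and value of joint lever0 above 0.85 rad and value of joint each of lever1, lever2 below 0.3 rad) or (horizontal distance between valve_blue and bin1 below 0.1 m and x of float_blue in the frame of bin1 between -0.1 and 0.1 m and y of float_blue in the frame of bin1 between -0.075 and 0.075 m and z of float_blue in the frame of bin1 below 0.05 m and linear speed of float_blue below 0.06 m/s and contact force between float_blue and the fingers below 0.1 N and value of joint lever1 above 0.85 rad and value of joint each of lever0, lever2 below 0.3 rad) or (horizontal distance between valve_blue and bin2 below 0.1 m and x of float_blue in the frame of bin2 between -0.1 and 0.1 m and y of float_blue in the frame of bin2 between -0.075 and 0.075 m and z of float_blue in the frame of bin2 below 0.05 m and linear speed of float_blue below 0.06 m/s and contact force between float_blue and the fingers below 0.1 N and value of joint lever2 above 0.85 rad and value of joint each of lever0, lever1 below 0.3 rad))) or (distance of each of float_blue, float_orange from where it was at the start of the episode below 0.03 m and distance between each of float_blue, float_orange and cradle above 0.1 m and ((horizontal distance between valve_green and bin0 below 0.1 m and x of float_green in the frame of bin0 between -0.1 and 0.1 m and y of float_green in the frame of bin0 between -0.075 and 0.075 m and z of float_green in the frame of bin0 below 0.05 m and linear speed of float_green below 0.06 m/s and contact force between float_green and the fingers below 0.1 N and value of joint lever0 above 0.85 rad and value of joint each of lever1, lever2 below 0.3 rad) or (horizontal distance between valve_green and bin1 below 0.1 m and x of float_green in the frame of bin1 between -0.1 and 0.1 m and y of float_green in the frame of bin1 between -0.075 and 0.075 m and z of float_green in the frame of bin1 below 0.05 m and linear speed of float_green below 0.06 m/s and contact force between float_green and the fingers below 0.1 N and value of joint lever1 above 0.85 rad and value of joint each of lever0, lever2 below 0.3 rad) or (horizontal distance between valve_green and bin2 below 0.1 m and x of float_green in the frame of bin2 between -0.1 and 0.1 m and y of float_green in the frame of bin2 between -0.075 and 0.075 m and z of float_green in the frame of bin2 below 0.05 m and linear speed of float_green below 0.06 m/s and contact force between float_green and the fingers below 0.1 N and value of joint lever2 above 0.85 rad and value of joint each of lever0, lever1 below 0.3 rad))) or (distance of each of float_blue, float_green from where it was at the start of the episode below 0.03 m and distance between each of float_blue, float_green and cradle above 0.1 m and ((horizontal distance between valve_orange and bin0 below 0.1 m and x of float_orange in the frame of bin0 between -0.1 and 0.1 m and y of float_orange in the frame of bin0 between -0.075 and 0.075 m and z of float_orange in the frame of bin0 below 0.05 m and linear speed of float_orange below 0.06 m/s and contact force between float_orange and the fingers below 0.1 N and value of joint lever0 above 0.85 rad and value of joint each of lever1, lever2 below 0.3 rad) or (horizontal distance between valve_orange and bin1 below 0.1 m and x of float_orange in the frame of bin1 between -0.1 and 0.1 m and y of float_orange in the frame of bin1 between -0.075 and 0.075 m and z of float_orange in the frame of bin1 below 0.05 m and linear speed of float_orange below 0.06 m/s and contact force between float_orange and the fingers below 0.1 N and value of joint lever1 above 0.85 rad and value of joint each of lever0, lever2 below 0.3 rad) or (horizontal distance between valve_orange and bin2 below 0.1 m and x of float_orange in the frame of bin2 between -0.1 and 0.1 m and y of float_orange in the frame of bin2 between -0.075 and 0.075 m and z of float_orange in the frame of bin2 below 0.05 m and linear speed of float_orange below 0.06 m/s and contact force between float_orange and the fingers below 0.1 N and value of joint lever2 above 0.85 rad and value of joint each of lever0, lever1 below 0.3 rad))))); the robot touches nothing.
It fails at once if the float is knocked or pressed hard against a bin or a valve body (over 20 N) (contact force between any of float_blue, float_green, float_orange and bin0 above 20 N or contact force between any of float_blue, float_green, float_orange and bin1 above 20 N or contact force between any of float_blue, float_green, float_orange and bin2 above 20 N or contact force between any of float_blue, float_green, float_orange and valve_blue above 20 N or contact force between any of float_blue, float_green, float_orange and valve_green above 20 N or contact force between any of float_blue, float_green, float_orange and valve_orange above 20 N).
It fails at once if the float is dropped or thrown into a bin (over 0.7 m/s inside it, a fall of about 25 mm) ((linear speed of float_blue above 0.7 m/s and z of float_blue in the frame of bin0 below 0.13 m and x of float_blue in the frame of bin0 between -0.1 and 0.1 m and y of float_blue in the frame of bin0 between -0.075 and 0.075 m) or (linear speed of float_blue above 0.7 m/s and z of float_blue in the frame of bin1 below 0.13 m and x of float_blue in the frame of bin1 between -0.1 and 0.1 m and y of float_blue in the frame of bin1 between -0.075 and 0.075 m) or (linear speed of float_blue above 0.7 m/s and z of float_blue in the frame of bin2 below 0.13 m and x of float_blue in the frame of bin2 between -0.1 and 0.1 m and y of float_blue in the frame of bin2 between -0.075 and 0.075 m) or (linear speed of float_green above 0.7 m/s and z of float_green in the frame of bin0 below 0.13 m and x of float_green in the frame of bin0 between -0.1 and 0.1 m and y of float_green in the frame of bin0 between -0.075 and 0.075 m) or (linear speed of float_green above 0.7 m/s and z of float_green in the frame of bin1 below 0.13 m and x of float_green in the frame of bin1 between -0.1 and 0.1 m and y of float_green in the frame of bin1 between -0.075 and 0.075 m) or (linear speed of float_green above 0.7 m/s and z of float_green in the frame of bin2 below 0.13 m and x of float_green in the frame of bin2 between -0.1 and 0.1 m and y of float_green in the frame of bin2 between -0.075 and 0.075 m) or (linear speed of float_orange above 0.7 m/s and z of float_orange in the frame of bin0 below 0.13 m and x of float_orange in the frame of bin0 between -0.1 and 0.1 m and y of float_orange in the frame of bin0 between -0.075 and 0.075 m) or (linear speed of float_orange above 0.7 m/s and z of float_orange in the frame of bin1 below 0.13 m and x of float_orange in the frame of bin1 between -0.1 and 0.1 m and y of float_orange in the frame of bin1 between -0.075 and 0.075 m) or (linear speed of float_orange above 0.7 m/s and z of float_orange in the frame of bin2 below 0.13 m and x of float_orange in the frame of bin2 between -0.1 and 0.1 m and y of float_orange in the frame of bin2 between -0.075 and 0.075 m)).
It fails at once if a valve body is shifted more than 40 mm or tipped over (distance of any of valve_blue, valve_green, valve_orange from where it was at the start of the episode above 0.04 m or angle between any of valve_blue, valve_green, valve_orange's own z axis and vertical above 0.5 rad).
It fails at once if a bottle, the coupling or the tape is shifted more than 30 mm (distance of any of bottle_red, bottle_green, coupling, tape from where it was at the start of the episode above 0.03 m).
It fails at once if the lever of another kit is thrown (beyond 0.5 rad) ((value of joint lever0 above 0.5 rad and horizontal distance between each of float_blue, float_green, float_orange and bin0 above 0.13 m) or (value of joint lever1 above 0.5 rad and horizontal distance between each of float_blue, float_green, float_orange and bin1 above 0.13 m) or (value of joint lever2 above 0.5 rad and horizontal distance between each of float_blue, float_green, float_orange and bin2 above 0.13 m)).
It also fails if it takes over 64 s, if anything falls off the work surface, if the arm or the gripper's body presses on something with over 40 N, if the wrist force passes 120 N, or if a joint passes its speed limit or range.

## Working session

There is one attempt and no reset: what is moved stays moved. The work goes in short steps, Python scripts to look and compute and a tool call to move; the robot and the scene stay as the last step left them, time stands still between calls to the robot, and variables do not carry over. Pictures are saved under pics/ and viewed, at most 10 in all, crops included, and the job is handed in when it is done.

Besides the shell and the picture viewer there is one more tool, called as name(argument=value, ...) on one line, values as JSON. servo_tool: Moves the arm, as the interface text tells. Its arguments: {"type":"object","properties":{"commands":{"type":"string"}},"required":["commands"]}

```bash
mkdir -p pics; cat > h.py <<'E'
from bench import *
import numpy as np, cv2
from scipy.spatial.transform import Rotation as Ro
def ray(name,u,v):
    c=calibration(name);K=np.array([[c['fx'],0,c['cx']],[0,c['fy'],c['cy']],[0,0,1.]])
    R=np.array(c['R']);t=np.array(c['t'])
    d=np.array([(u-c['cx'])/c['fx'],(v-c['cy'])/c['fy']]);s=d.copy()
    for _ in range(30): s=d/(1+c['k1']*(s@s))
    return -R.T@t, R.T@np.array([s[0],s[1],1])
def onz(name,u,v,z):
    o,d=ray(name,u,v);return o+d*(z-o[2])/d[2]
def proj(name,X):
    c=calibration(name);p=np.array(c['R'])@np.array(X)+np.array(c['t']);s=p[:2]/p[2];s=s*(1+c['k1']*(s@s))
    return np.array([c['fx']*s[0]+c['cx'],c['fy']*s[1]+c['cy']])
E
python3 - <<'E'
from h import *
for n in('scene','top'):
    cv2.imwrite(f'pics/{n}0.png',camera(n));c=calibration(n);print(n,c)
o=get_obs();print(o)
E
```

```text
scene {'fx': 502.1155622611786, 'fy': 502.1155622611786, 'cx': 322.4128589870689, 'cy': 236.46610078257348, 'k1': 0.01271002469248772, 'R': array([[-0.37838332,  0.92557749,  0.01150572],
       [ 0.65996982,  0.27847478, -0.69777621],
       [-0.64905   , -0.25643345, -0.71622342]]), 't': array([ 0.188034  , -0.24689599,  1.71562948])}
top {'fx': 459.7947425017404, 'fy': 459.7947425017404, 'cx': 315.0988411611038, 'cy': 238.38541219342886, 'k1': -0.04039405148025271, 'R': array([[-0.01171103, -0.99984817,  0.01290297],
       [-0.98146404,  0.00902526, -0.19143375],
       [ 0.19128823, -0.01490569, -0.98142072]]), 't': array([-0.01798764,  0.50922053,  1.22114236])}
{'time_s': 0.1, 'q': array([ 1.07168129e+00,  1.81462576e-01,  1.60788739e+00, -3.17006961e-05,
        1.35380359e+00, -2.06307536e-01]), 'dq': array([ 0.00025111, -0.00064359, -0.00180051, -0.00013327, -0.00224642,
        0.00023543]), 'joint_efforts': array([ 4.17589090e-04, -4.45878339e+01, -3.52234519e+01, -3.69195168e-04,
        4.21803561e-03,  1.20318944e-05]), 'eef_pos': array([0.16572685, 0.55008897, 0.23048656]), 'eef_rot': array([-2.55077423e-04,  1.45877873e-01,  9.89302298e-01, -7.37749476e-04]), 'wrist_force': array([-0.4141939 ,  0.422057  , -0.10415365]), 'torque': array([-0.06340345, -0.02220369,  0.03244473]), 'grasp_force': 0.0, 'opening': 0.9978779299176276}
```

View pics/scene0.png

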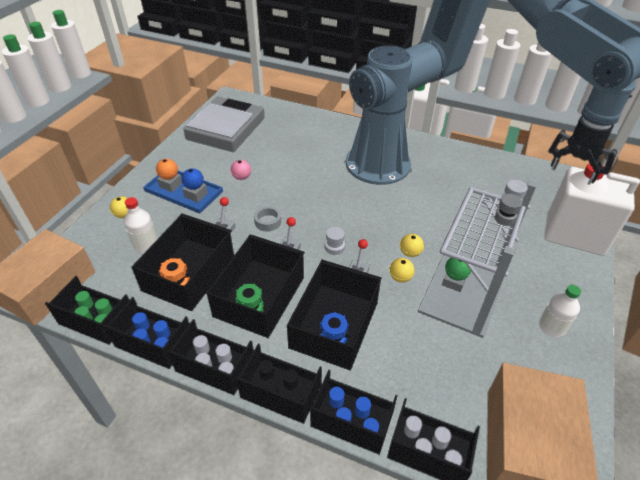

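View pics/top0.png

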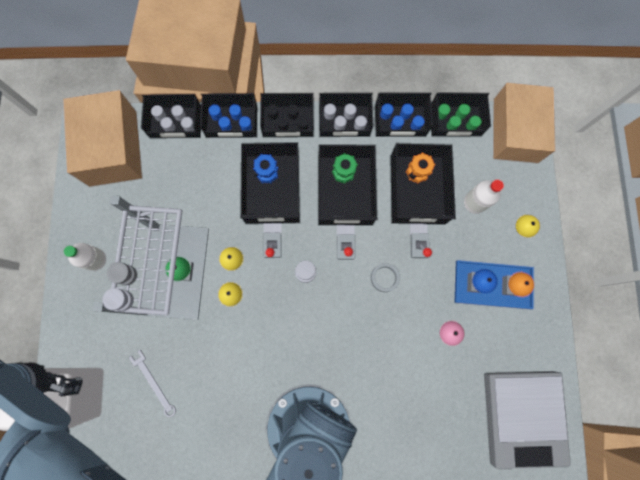

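The cradle under the wire shelf (top 178,268) holds the green float. The yellow balls at top (231,258) and (230,294) are look-alikes lying loose on the counter. The green valve stands in the middle bin (top 345,168), and that bin's lever ball is at (347,253). I'll confirm with a crop and measure.

```bash
cat > m.py <<'E'
from h import *
from scipy.optimize import least_squares
def blob(im,h0,h1,roi,smin=110):
    hsv=cv2.cvtColor(im,cv2.COLOR_BGR2HSV);m=cv2.inRange(hsv,(h0,smin,50),(h1,255,255))
    k=np.zeros_like(m);x0,y0,x1,y1=roi;k[y0:y1,x0:x1]=255;m&=k
    n,l,s,c=cv2.connectedComponentsWithStats(m);i=1+np.argmax(s[1:,4]);return c[i],s[i]
def tri(ps):
    A=[];b=[]
    for n,u,v in ps:
        o,d=ray(n,u,v);d/=np.linalg.norm(d);P=np.eye(3)-np.outer(d,d);A.append(P);b.append(P@o)
    return np.linalg.lstsq(np.vstack(A),np.hstack(b),rcond=None)[0]
E
python3 - <<'E'
from m import *
S=cv2.imread('pics/scene0.png');T=cv2.imread('pics/top0.png')
g=[blob(S,45,85,(440,250,475,290)),blob(T,45,85,(160,250,195,285))];print(g)
print('ball tri',tri([('scene',*g[0][0]),('top',*g[1][0])]), onz('top',*g[1][0],.07),onz('scene',*g[0][0],.07))
for n,a in(('yel1',(231,258)),('yel2',(230,294))):print(n,onz('top',*a,.033))
for n,a in(('coupling',(306,271)),):print(n,onz('top',*a,.06))
print('plate',onz('top',208,228,.012),onz('top',198,318,.012))
print('shelf',[onz('top',*p,.225).round(3) for p in((181,208),(168,313),(104,310),(122,206))])
print('binrim',[onz('top',*p,.098).round(3) for p in((319,146),(376,146),(376,222),(319,222))])
gv=[blob(S,45,85,(225,275,275,315)),blob(T,45,85,(325,145,365,190))];print('valve',tri([('scene',*gv[0][0]),('top',*gv[1][0])]))
print(gv)
r=[blob(S,0,8,(284,214,299,228)),blob(T,0,8,(338,245,356,260))];print(r,'tip',tri([('scene',*r[0][0]),('top',*r[1][0])]))
c=cv2.resize(S[160:350,200:540],None,fx=2,fy=2,interpolation=3)
d=cv2.resize(T[130:330,90:460],None,fx=2,fy=2,interpolation=3)[:, :680]
cv2.imwrite('pics/c.png',cv2.resize(np.vstack([c,d]),None,fx=.75,fy=.75))
E
```

```text
[(array([456.93211488, 269.17232376]), array([446, 258,  25,  22, 383], dtype=int32)), (array([181.18918919, 268.78378378]), array([174, 258,  16,  22, 259], dtype=int32))]
ball tri [0.42525041 0.34311987 0.06326109] [0.42521226 0.33715068 0.07      ] [0.42969679 0.34687767 0.07      ]
yel1 [0.45890746 0.21034126 0.033     ]
yel2 [0.35944513 0.21088071 0.033     ]
coupling [0.41737115 0.00248345 0.06      ]
plate [0.54930767 0.28164835 0.012     ] [0.29585333 0.30125941 0.012     ]
shelf [array([0.552, 0.301, 0.225]), array([0.303, 0.32 , 0.225]), array([0.311, 0.469, 0.225]), array([0.559, 0.444, 0.225])]
binrim [array([ 0.76 , -0.036,  0.098]), array([ 0.759, -0.195,  0.098]), array([ 0.543, -0.186,  0.098]), array([ 0.544, -0.034,  0.098])]
valve [ 0.70884534 -0.10716254  0.06058805]
[(array([250.01012146, 296.76518219]), array([235, 283,  29,  29, 494], dtype=int32)), (array([343.96705426, 168.        ]), array([332, 153,  26,  30, 516], dtype=int32))]
[(array([290.72580645, 221.12903226]), array([287, 217,   9,   9,  62], dtype=int32)), (array([347.88461538, 251.30769231]), array([344, 248,   9,   8,  52], dtype=int32))] tip [ 0.46336609 -0.10849724  0.10112514]
```

View pics/c.png

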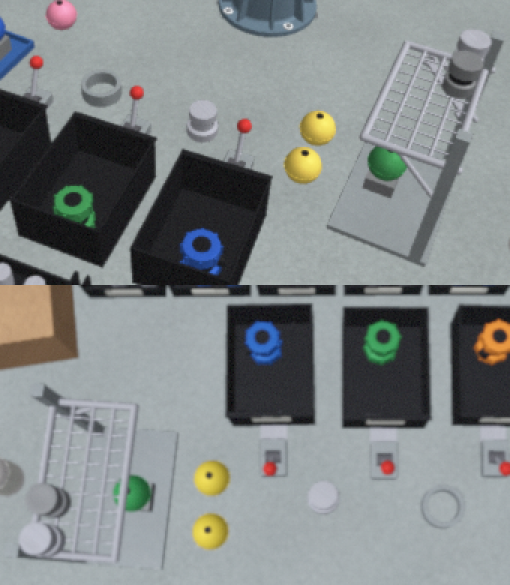

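The crop confirms it: the only ball under the shelf in the cradle is green, the two yellow balls are outside it, and the green valve is in the middle bin. Next I refine the ball centre, since it is partly covered, and plan the approach.

```bash
cat > plan.py <<'E'
from m import *
def orient(h,tilt,yaw_y):
    # h heading deg, tilt from vertical deg, yaw_y: heading of tool y (perp. to h)
    a=np.radians(h);t=np.radians(tilt);z=np.array([np.cos(a)*np.sin(t),np.sin(a)*np.sin(t),-np.cos(t)])
    b=np.radians(yaw_y);y=np.array([np.cos(b),np.sin(b),0]);return np.column_stack([np.cross(y,z),y,z])
def cur():
    o=get_obs();w=o['eef_rot'];return np.array(o['eef_pos']),Ro.from_quat([*w[1:],w[0]])
def rows(p0,R0,p1,R1,n,claw):
    dv=(R0.inv()*R1).as_rotvec();P,R=p0,R0
    for i in range(1,n+1):
        Rn=R0*Ro.from_rotvec(dv*i/n);Pn=p0+(p1-p0)*i/n
        w=(R.inv()*Rn).as_rotvec();d=R.inv().apply(Pn-P)*1000
        print(' '.join(f'{x:.3f}' for x in w),' '.join(f'{x:.1f}' for x in d),claw,end=';\n' if i%5==0 else '; ');P,R=Pn,Rn
    print();return p1,R1
E
python3 - <<'E'
from plan import *
print(tri([('scene',458.5,267.5),('top',179,269)]),onz('scene',458.5,267.5,.07),onz('top',179,269,.07))
for z in(.092,.1):print(onz('top',347.5,252,z),onz('scene',291,221.3,z))
G=np.array([.43,.346,.07]);R=Ro.from_matrix(orient(84,48,-6));zt=R.as_matrix()[:,2]
p,r=cur();print(r.as_matrix().round(2))
print('W1');p,r=rows(p,r,np.array([.20,.30,.40]),Ro.from_matrix(orient(84,10,-6))*Ro.from_rotvec([0,0,.5]),5,1)
print('W2');p,r=rows(p,r,np.array([.41,.20,.26]),R,5,1)
print('W3',G-zt*.11);rows(p,r,G-zt*.11,R,2,1)
E
```

```text
[0.42399335 0.34633801 0.07004076] [0.42244046 0.34946259 0.07      ] [0.42467839 0.34301614 0.07      ]
[ 0.46305046 -0.10830544  0.092     ] [ 0.45520531 -0.11167316  0.092     ]
[ 0.46174121 -0.10761499  0.1       ] [ 0.4626241  -0.10796274  0.1       ]
[[-0.96  0.29 -0.  ]
 [ 0.29  0.96 -0.  ]
 [ 0.   -0.   -1.  ]]
W1
-0.018 0.037 0.375 -21.0 -46.0 -33.8 1; -0.018 0.037 0.375 -35.0 -34.7 -35.6 1; -0.018 0.037 0.375 -43.9 -19.1 -37.6 1; -0.018 0.037 0.375 -46.3 -1.3 -39.4 1; -0.018 0.037 0.375 -41.9 16.2 -40.9 1;

W2
0.033 0.130 -0.096 3.4 48.1 24.9 1; 0.033 0.130 -0.096 -4.4 48.9 23.2 1; 0.033 0.130 -0.096 -12.0 48.8 20.5 1; 0.033 0.130 -0.096 -19.1 47.9 16.9 1; 0.033 0.130 -0.096 -25.6 46.3 12.4 1;

W3 [0.42145522 0.26470188 0.14360437]
0.000 0.000 0.000 -21.3 2.3 63.3 1; 0.000 0.000 0.000 -21.3 2.3 63.3 1;
```

```bash
python3 - <<'E'
from plan import *
R=Ro.from_matrix(orient(84,48,-6))
p,r=cur()
p,r=rows(p,r,np.array([.20,.30,.40]),Ro.from_matrix(orient(84,10,-6))*Ro.from_rotvec([0,0,-.5]),5,1)
E
```

```text
-0.029 0.021 0.176 -21.0 -46.0 -33.8 1; -0.029 0.021 0.176 -27.9 -40.6 -35.6 1; -0.029 0.021 0.176 -33.7 -34.1 -37.4 1; -0.029 0.021 0.176 -38.2 -26.6 -39.1 1; -0.029 0.021 0.176 -41.4 -18.4 -40.6 1;
```

servo_tool(commands="-0.03 0.02 0.175 -21 -46 -34 1; -0.03 0.02 0.175 -28 -41 -36 1; -0.03 0.02 0.175 -34 -34 -37 1; -0.03 0.02 0.175 -38 -27 -39 1; -0.03 0.02 0.175 -41 -18 -41 1")

```text
time_s: 0.72
eef_pos: [0.1995, 0.2988, 0.4019]
eef_rot: [-0.037, 0.552, 0.829, 0.079]
wrist_force: [2.3, -0.4, 0.6]
opening: 0.998
grasp_force: 0.0
```

```bash
python3 - <<'E'
from plan import *
G=np.array([.424,.346,.07])
R=Ro.from_matrix(orient(84,48,-6));zt=R.as_matrix()[:,2]
p,r=cur();print(p,r.as_matrix().round(2),get_obs()['q'].round(2))
print('W2');p,r=rows(p,r,np.array([.41,.20,.26]),R,5,1)
print('W3',G-zt*.11);rows(p,r,G-zt*.11,R,2,1)
E
```

```text
[0.19946249 0.29879938 0.40187773] [[-0.39  0.92  0.03]
 [ 0.91  0.38  0.17]
 [ 0.15  0.09 -0.98]] [ 0.52 -0.56  1.91  0.14  1.69  0.14]
W2
-0.032 0.130 0.097 -38.5 28.8 25.6 1; -0.032 0.130 0.097 -38.7 31.8 21.5 1; -0.032 0.130 0.097 -38.0 34.9 17.6 1; -0.032 0.130 0.097 -36.5 38.0 13.9 1; -0.032 0.130 0.097 -34.2 41.0 10.6 1;

W3 [0.41545522 0.26470188 0.14360437]
0.000 0.000 0.000 -21.5 -0.7 63.1 1; 0.000 0.000 0.000 -21.5 -0.7 63.1 1;
```

servo_tool(commands="-0.03 0.13 0.097 -38 29 26 1; -0.03 0.13 0.097 -39 32 21 1; -0.03 0.13 0.097 -38 35 18 1; -0.03 0.13 0.097 -36 38 14 1; -0.03 0.13 0.097 -34 41 11 1")

```text
time_s: 1.35
eef_pos: [0.4066, 0.2061, 0.2653]
eef_rot: [-0.268, 0.676, 0.622, 0.291]
wrist_force: [1.0, -0.1, 0.6]
opening: 1.0
grasp_force: 0.0
```

```bash
python3 - <<'E'
from plan import *
G=np.array([.424,.346,.07])
R=Ro.from_matrix(orient(84,48,-6));zt=R.as_matrix()[:,2]
p,r=cur();print(p,r.as_matrix().round(2),get_obs()['q'].round(2))
p,r=rows(p,r,G-zt*.09,R,3,1)
rows(p,r,G+zt*.022,R,4,1)
cv2.imwrite('pics/a.png',camera('scene')[100:340,330:640])
E
```

```text
[0.40664034 0.20614213 0.26525169] [[ 0.06  1.    0.06]
 [ 0.69 -0.08  0.72]
 [ 0.73 -0.   -0.69]] [-0.37 -0.19  2.12  0.77  1.53 -0.45]
-0.005 0.008 0.005 -15.7 1.4 48.8 1; -0.005 0.008 0.005 -16.1 1.2 48.7 1; -0.005 0.008 0.005 -16.5 1.1 48.6 1; 
0.000 0.000 0.000 0.0 0.0 28.0 1; 0.000 0.000 0.000 0.0 0.0 28.0 1; 0.000 0.000 0.000 -0.0 -0.0 28.0 1; 0.000 0.000 0.000 0.0 0.0 28.0 1;
```

View pics/a.png

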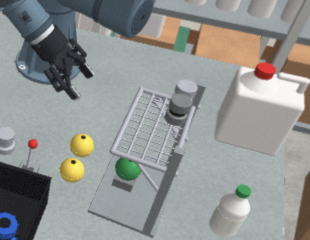

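The gripper is open and tilted, clear of the yellow balls at crop (82,145) and (72,170). The green float at crop (128,168) is free ahead of it. Advance.

servo_tool(commands="-0.005 0.008 0.005 -16 1 49 1; -0.005 0.008 0.005 -16 1 49 1; -0.005 0.008 0.005 -16 1 48 1; 0 0 0 0 0 10 1")

```text
time_s: 1.9
eef_pos: [0.4114, 0.2895, 0.121]
eef_rot: [-0.275, 0.679, 0.613, 0.297]
wrist_force: [-0.5, 0.7, -0.1]
opening: 0.999
grasp_force: 0.0
```

```bash
python3 - <<'E'
from plan import *
G=np.array([.424,.346,.07])
R=Ro.from_matrix(orient(84,48,-6));zt=R.as_matrix()[:,2]
p,r=cur();print(p,r.as_matrix().round(2),get_obs()['q'].round(2))
rows(p,r,G+zt*.022,R,5,1)
cv2.imwrite('pics/b.png',np.hstack([cv2.resize(camera('scene')[150:300,360:500],None,fx=2.5,fy=2.5),cv2.resize(camera('top')[200:350,100:260],None,fx=2.5,fy=2.5)]))
E
```

```text
[0.41143094 0.28948284 0.1210344 ] [[ 0.07  1.    0.07]
 [ 0.67 -0.1   0.74]
 [ 0.74 -0.01 -0.67]] [-0.16  0.13  2.19  0.95  1.14 -0.62]
-0.002 0.001 -0.001 0.2 1.6 19.8 1; -0.002 0.001 -0.001 0.2 1.5 19.8 1; -0.002 0.001 -0.001 0.2 1.5 19.8 1; -0.002 0.001 -0.001 0.2 1.4 19.8 1; -0.002 0.001 -0.001 0.1 1.4 19.8 1;
```

View pics/b.png

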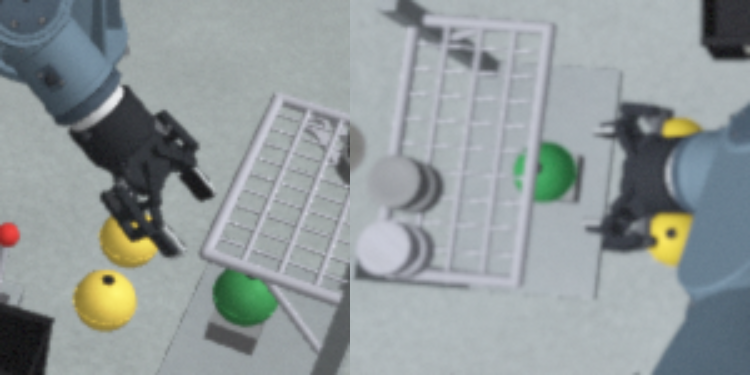

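The fingers straddle the line to the ball (top crop: fingers at rows 130 and 230, ball at 545,170), and the shelf edge is clear. Advance to the grasp, then close.

servo_tool(commands="-0.002 0.001 0 0 1.5 20 1; -0.002 0.001 0 0 1.5 20 1; -0.002 0.001 0 0 1.5 20 1; -0.002 0.001 0 0 1.5 20 1; -0.002 0.001 0 0 1.5 19 1")

```text
time_s: 2.62
eef_pos: [0.4319, 0.3606, 0.0597]
eef_rot: [-0.269, 0.678, 0.612, 0.306]
wrist_force: [0.8, 0.4, 0.3]
opening: 1.004
grasp_force: 0.0
```

```bash
python3 - <<'E'
from plan import *
print(cur()[0]);G=np.array([.424,.346,.07]);print((cur()[1].inv().apply(G-cur()[0])*1000).round(1))
cv2.imwrite('pics/d.png',np.hstack([cv2.resize(camera('scene')[190:310,390:510],None,fx=3,fy=3),cv2.resize(camera('top')[210:330,130:250],None,fx=3,fy=3)]))
E
```

```text
[0.43188396 0.36064099 0.05971545]
[ -2.6  -6.2 -18.4]
```

View pics/d.png

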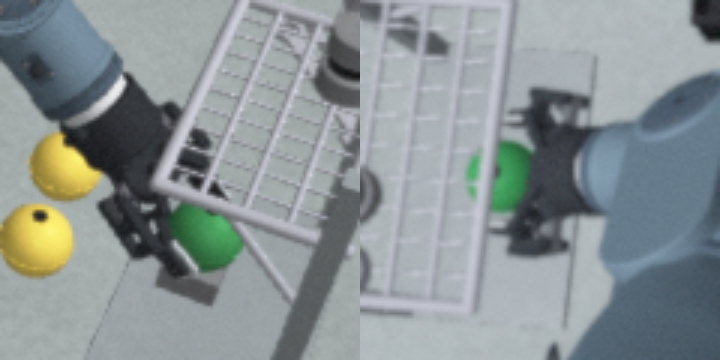

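The ball sits between the pads but about 6 mm off centre. Correct that and close.

servo_tool(commands="0 0 0 -2 -5.5 3 1; 0 0 0 0 0 0 0; 0 0 0 0 0 0 0; 0 0 0 0 0 0 0; 0 0 0 0 0 0 0")

```text
time_s: 3.35
eef_pos: [0.427, 0.3615, 0.0561]
eef_rot: [-0.269, 0.679, 0.611, 0.306]
wrist_force: [3.3, -3.0, 6.6]
opening: 0.748
grasp_force: 63.8
```

servo_tool(commands="0 0 0 0 0 0 0; 0 0 0 0 0 0 0; 0 0 0 0 0 0 0; 0 0 0 0 0 0 0")

```text
time_s: 3.85
eef_pos: [0.427, 0.3615, 0.0561]
eef_rot: [-0.269, 0.679, 0.611, 0.306]
wrist_force: [1.6, -2.8, 6.7]
opening: 0.744
grasp_force: 63.8
```

```bash
python3 - <<'E'
from plan import *
o=get_obs();print(o['opening'],o['grasp_force'],o['wrist_force'],o['q'])
R=cur()[1];print(R.as_matrix().round(3))
p=cur()[0];p1=p+[0,0,.02];p,r=rows(p,R,p1,R,1,0)
p1=p1+np.array([-.012,-.16,.10]);rows(p,r,p1,R,4,0)
E
```

```text
0.7444590472064714 63.79605174064636 [ 1.5661665  -2.8022888   6.70427345] [ 0.0196372   0.34773573  2.12412841  1.14460162  0.94444681 -0.72014036]
[[ 0.067  0.994  0.087]
 [ 0.664 -0.109  0.74 ]
 [ 0.745  0.008 -0.667]]
0.000 0.000 0.000 14.9 0.2 -13.3 0; 
0.000 0.000 0.000 -8.2 1.6 -46.5 0; 0.000 0.000 0.000 -8.2 1.6 -46.5 0; 0.000 0.000 0.000 -8.2 1.6 -46.5 0; 0.000 0.000 0.000 -8.2 1.6 -46.5 0;
```

Gripped. Lift slightly and back out.

servo_tool(commands="0 0 0 7 0 -7 0; 0 0 0 7 0 -7 0; 0 0 0 -8 1.5 -40 0; 0 0 0 -8 1.5 -46 0; 0 0 0 -8 1.5 -46 0")

```text
time_s: 4.47
eef_pos: [0.415, 0.246, 0.1451]
eef_rot: [-0.271, 0.679, 0.612, 0.303]
wrist_force: [-0.2, -0.7, -0.1]
opening: 0.744
grasp_force: 66.3
```

```bash
python3 - <<'E'
from plan import *
o=get_obs();print(o['opening'],o['grasp_force'],o['wrist_force'],o['q'])
p,r=cur();print(p)
p,r=rows(p,r,np.array([.40,.10,.30]),Ro.from_matrix(orient(84,15,-6)),5,0)
p,r=rows(p,r,np.array([.61,-.11,.30]),Ro.from_matrix(orient(0,0,-90)),10,0)
E
```

```text
0.7442299431821664 66.30167126655579 [-0.19993479 -0.72989471 -0.10588958] [-0.28043029  0.06219846  2.19479666  0.88552703  1.23855198 -0.63748191]
[0.41498518 0.24595807 0.14510805]
0.001 -0.115 0.000 3.4 0.2 -42.5 0; 0.001 -0.115 0.000 -1.5 0.2 -42.6 0; 0.001 -0.115 0.000 -6.4 0.2 -42.2 0; 0.001 -0.115 0.000 -11.2 0.1 -41.2 0; 0.001 -0.115 0.000 -15.9 0.1 -39.6 0;

-0.019 -0.021 0.146 -18.1 23.1 -4.8 0; -0.019 -0.021 0.146 -14.6 25.5 -4.0 0; -0.019 -0.021 0.146 -10.8 27.5 -3.2 0; -0.019 -0.021 0.146 -6.8 28.8 -2.5 0; -0.019 -0.021 0.146 -2.5 29.5 -1.9 0;
-0.019 -0.021 0.146 1.7 29.6 -1.3 0; -0.019 -0.021 0.146 6.0 29.1 -0.8 0; -0.019 -0.021 0.146 10.1 27.9 -0.4 0; -0.019 -0.021 0.146 14.1 26.1 -0.2 0; -0.019 -0.021 0.146 17.7 23.8 -0.0 0;
```

servo_tool(commands="0 -0.115 0 3.4 0 -42 0; 0 -0.115 0 -1.5 0 -42 0; 0 -0.115 0 -6.4 0 -42 0; 0 -0.115 0 -11 0 -41 0; 0 -0.115 0 -16 0 -40 0")

```text
time_s: 5.1
eef_pos: [0.3988, 0.1009, 0.2999]
eef_rot: [-0.084, 0.738, 0.663, 0.097]
wrist_force: [-0.3, -0.7, -0.7]
opening: 0.747
grasp_force: 66.3
```

servo_tool(commands="-0.02 -0.02 0.146 -18 23 -5 0; -0.02 -0.02 0.146 -15 25 -4 0; -0.02 -0.02 0.146 -11 27 -3 0; -0.02 -0.02 0.146 -7 29 -2.5 0; -0.02 -0.02 0.146 -2.5 29.5 -2 0")

```text
time_s: 5.72
eef_pos: [0.503, -0.0043, 0.2987]
eef_rot: [-0.047, 0.933, 0.351, 0.057]
wrist_force: [-0.1, 0.1, 0.2]
opening: 0.742
grasp_force: 66.3
```

```bash
python3 - <<'E'
from plan import *
o=get_obs();print(o['opening'],o['grasp_force'],o['wrist_force'],o['q'])
p,r=cur();print(p)
p,r=rows(p,r,np.array([.615,-.11,.28]),Ro.from_matrix(orient(0,0,-90)),5,0)
I=[camera('scene'),camera('top')]
for n,im,roi in(('scene',I[0],(284,214,299,228)),('top',I[1],(338,240,356,262))):
    try:print(n,blob(im,0,8,roi))
    except Exception as e:print(e)
E
```

```text
0.7424273519054542 66.30110263824463 [-0.05038451  0.1207405   0.18153077] [-0.34061489 -0.08341788  1.75328956  0.14638996  1.4459327   0.49372318]
[ 0.50301659 -0.00433511  0.29867844]
-0.019 -0.023 0.144 2.5 30.8 2.7 0; -0.019 -0.023 0.144 6.9 30.1 3.1 0; -0.019 -0.023 0.144 11.2 28.7 3.5 0; -0.019 -0.023 0.144 15.3 26.7 3.7 0; -0.019 -0.023 0.144 19.0 24.2 3.8 0;

scene (array([290.76190476, 221.19047619]), array([287, 217,   9,   9,  63], dtype=int32))
attempt to get argmax of an empty sequence
```

servo_tool(commands="-0.019 -0.023 0.144 2.5 31 2.7 0; -0.019 -0.023 0.144 7 30 3 0; -0.019 -0.023 0.144 11 29 3.5 0; -0.019 -0.023 0.144 15 27 4 0; -0.019 -0.023 0.144 17 24 4 0")

```text
time_s: 6.45
eef_pos: [0.6134, -0.1095, 0.2794]
eef_rot: [-0.001, 1.0, 0.001, 0.0]
wrist_force: [-0.3, 0.3, -0.2]
opening: 0.742
grasp_force: 66.3
```

servo_tool(commands="0 0 0 0 0 40 0; 0 0 0 0 0 50 0; 0 0 0 0 0 40 0; 0 0 0 0 0 0 0")

```text
time_s: 6.95
eef_pos: [0.6105, -0.1076, 0.1457]
eef_rot: [-0.003, 1.0, 0.003, -0.003]
wrist_force: [0.4, -0.3, -0.0]
opening: 0.749
grasp_force: 66.3
```

```bash
python3 - <<'E'
from plan import *
o=get_obs();print(o['opening'],o['grasp_force'],o['wrist_force'])
p,r=cur();print(p,r.as_matrix().round(3))
rows(p,r,np.array([.612,-.11,.13]),Ro.from_matrix(orient(0,0,-90)),1,0)
cv2.imwrite('pics/e.png',np.hstack([cv2.resize(camera('scene')[200:350,190:340],None,fx=2.5,fy=2.5),cv2.resize(camera('top')[120:270,270:420],None,fx=2.5,fy=2.5)]))
E
```

```text
0.7490415651042638 66.31595849990845 [ 0.37127829 -0.27885191 -0.03307845]
[ 0.61054683 -0.10764585  0.14571836] [[ 1.     0.005 -0.006]
 [ 0.006 -1.     0.006]
 [-0.006 -0.006 -1.   ]]
-0.006 0.006 0.006 1.5 2.4 15.7 0;
```

View pics/e.png

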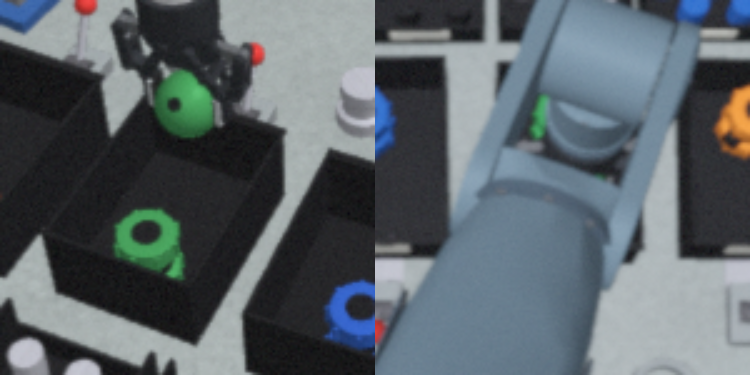

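The ball is held above the middle bin (scene crop 185,103), ahead of the green valve (147,237). Quick check of the centring from this view.

```bash
python3 - <<'E'
from plan import *
p=cur()[0];print(proj('scene',p+[0,0,.0214]), onz('scene',264,241.2,.167))
print('corners',onz('scene',190+285/2.5,200+130/2.5,.098),onz('scene',190+44/2.5,200+232/2.5,.098),onz('scene',190+200/2.5,200+343/2.5-20,.098))
E
```

```text
[263.48036686 239.74561571] [ 0.61385357 -0.10826695  0.167     ]
corners [ 0.55124206 -0.03034187  0.098     ] [ 0.76137654 -0.18927529  0.098     ] [ 0.76717478 -0.02069458  0.098     ]
```

servo_tool(commands="-0.006 0.006 0.006 3.5 2.5 15 0; 0 0 0 0 0 25 0; 0 0 0 0 0 30 0; 0 0 0 0 0 25 0; 0 0 0 0 0 12 0")

```text
time_s: 7.68
eef_pos: [0.6183, -0.112, 0.0415]
eef_rot: [0.002, 1.0, -0.001, 0.004]
wrist_force: [-0.2, -0.4, -0.8]
opening: 0.745
grasp_force: 66.3
```

servo_tool(commands="0 0 0 0 0 7 0; 0 0 0 0 0 2 0; 0 0 0 0 0 0 0")

```text
time_s: 8.05
eef_pos: [0.619, -0.1122, 0.0341]
eef_rot: [0.002, 1.0, -0.001, 0.005]
wrist_force: [0.2, 0.3, -0.2]
opening: 0.748
grasp_force: 66.3
```

servo_tool(commands="0 0 0 -4 -1.5 5 0; 0 0 0 0 0 4 0; 0 0 0 0 0 3 0; 0 0 0 0 0 0 0")

```text
time_s: 8.55
eef_pos: [0.6143, -0.1105, 0.0208]
eef_rot: [0.002, 1.0, -0.001, 0.004]
wrist_force: [0.4, 0.4, -1.4]
opening: 0.742
grasp_force: 66.3
```

servo_tool(commands="0 0 0 0 0 1.5 0; 0 0 0 0 0 0 0")

```text
time_s: 8.8
eef_pos: [0.6148, -0.1106, 0.0199]
eef_rot: [0.002, 1.0, -0.001, 0.004]
wrist_force: [-0.2, 0.4, -1.2]
opening: 0.737
grasp_force: 66.4
```

servo_tool(commands="0 0 0 0 0 1.5 0; 0 0 0 0 0 0 0")

```text
time_s: 9.05
eef_pos: [0.6152, -0.1107, 0.0196]
eef_rot: [0.002, 1.0, -0.001, 0.005]
wrist_force: [-2.9, 1.2, 7.2]
opening: 0.742
grasp_force: 67.4
```

servo_tool(commands="0 0 0 0 0 1 0; 0 0 0 0 0 0 0")

```text
time_s: 9.3
eef_pos: [0.6156, -0.1107, 0.0195]
eef_rot: [0.002, 1.0, -0.001, 0.005]
wrist_force: [-4.6, 2.5, 12.2]
opening: 0.743
grasp_force: 67.7
```

Floor contact at TCP z of about 0.0196. Ease back 2 mm, then open gently, partway only so the fingers stay off the bin walls.

servo_tool(commands="0 0 0 0 0 -2 0; 0 0 0 0 0 0 0; 0 0 0 0 0 0 0.8; 0 0 0 0 0 0 0.85; 0 0 0 0 0 0 0.9")

```text
time_s: 9.93
eef_pos: [0.6144, -0.1106, 0.0189]
eef_rot: [0.002, 1.0, -0.001, 0.004]
wrist_force: [-0.7, -0.1, 0.1]
opening: 0.898
grasp_force: 0.0
```

servo_tool(commands="0 0 0 0 0 0 0.93; 0 0 0 0 0 0 0.93; 0 0 0 0 0 0 0.93; 0 0 0 0 0 0 0.93")

```text
time_s: 10.42
eef_pos: [0.6146, -0.1105, 0.0192]
eef_rot: [0.002, 1.0, -0.001, 0.004]
wrist_force: [-0.3, -0.1, -0.1]
opening: 0.931
grasp_force: 0.0
```

servo_tool(commands="0 0 0 0 0 -12 0.93; 0 0 0 0 0 -25 0.93; 0 0 0 0 0 -40 0.93; 0 0 0 0 0 -50 0.93; 0 0 0 0 0 -50 0.93")

```text
time_s: 11.05
eef_pos: [0.6129, -0.1099, 0.1986]
eef_rot: [0.002, 1.0, -0.001, 0.005]
wrist_force: [1.1, -0.5, 0.8]
opening: 0.93
grasp_force: 0.0
```

```bash
python3 - <<'E'
from plan import *
p,r=cur();print(p,r.as_matrix().round(3))
S=camera('scene');g=blob(S,45,85,(225,235,300,284));print(g,onz('scene',*g[0],.038),cv2.imwrite('pics/f.png',cv2.resize(S[190:340,190:340],None,fx=3,fy=3)))
print('red',blob(S,0,8,(284,210,310,232)))
E
```

```text
[ 0.61289435 -0.10985701  0.1986457 ] [[ 1.    -0.002  0.009]
 [-0.001 -1.    -0.004]
 [ 0.009  0.004 -1.   ]]
(array([266.77678571, 273.29241071]), array([254, 262,  26,  22, 448], dtype=int32)) [ 0.6088511  -0.11297195  0.038     ] True
red (array([291.4 , 221.68]), array([287, 217,   9,   9,  50], dtype=int32))
```

View pics/f.png

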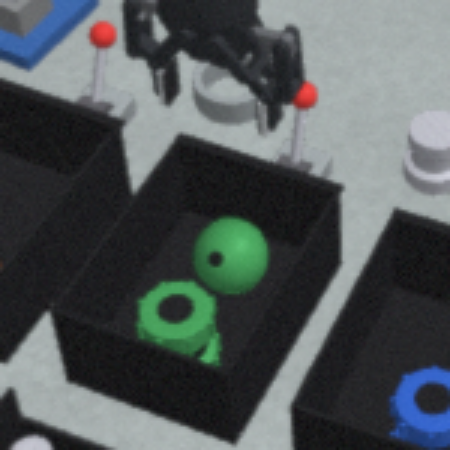

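The green float lies on the floor of the bin (crop 231,256), ahead of its valve, and the lever has not moved (crop 305,95). Now the lever: go back over it with the fingers shut, come down on the robot side, and push towards +x.

servo_tool(commands="0 0 0 -30 0 -20 0; 0 0 0 -45 0 -20 0; 0 0 0 -50 0 0 0; 0 0 0 -50 0 0 0; 0 0 0 -38 0 0 0")

```text
time_s: 11.72
eef_pos: [0.3981, -0.1092, 0.2349]
eef_rot: [0.002, 1.0, -0.001, 0.005]
wrist_force: [-0.4, 0.8, 0.5]
opening: -0.001
grasp_force: 0.0
```

servo_tool(commands="0 0 0 0 0 0 0; 0 0 0 0 0 40 0; 0 0 0 0 0 50 0; 0 0 0 0 0 40 0; 0 0 0 0 0 0 0")

```text
time_s: 12.35
eef_pos: [0.3994, -0.1087, 0.1023]
eef_rot: [0.0, 1.0, -0.001, 0.002]
wrist_force: [-0.3, 0.5, 0.8]
opening: -0.001
grasp_force: 0.0
```

Down to z ≈ 0.078, then push.

servo_tool(commands="0 0 0 0 0 24 0; 0 0 0 10 0 0 0; 0 0 0 20 0 0 0; 0 0 0 18 0 0 0; 0 0 0 15 0 0 0")

```text
time_s: 12.98
eef_pos: [0.4666, -0.1107, 0.0831]
eef_rot: [0.003, 1.0, -0.001, 0.006]
wrist_force: [-0.9, -0.3, 1.3]
opening: 0.001
grasp_force: 0.5
```

servo_tool(commands="0 0 0 12 0 0 0; 0 0 0 10 0 0 0; 0 0 0 6 0 0 0; 0 0 0 4 0 0 0; 0 0 0 0 0 0 0")

```text
time_s: 13.6
eef_pos: [0.4961, -0.1101, 0.0811]
eef_rot: [0.002, 1.0, -0.001, 0.004]
wrist_force: [-0.4, -0.0, 0.4]
opening: 0.001
grasp_force: 0.0
```

```bash
python3 - <<'E'
from plan import *
print(cur()[0])
S=camera('scene');r=blob(S,0,8,(280,205,320,250));print(r,onz('scene',*r[0],.092))
E
```

```text
[ 0.49607581 -0.11008899  0.08111593]
(array([282.57407407, 234.68518519]), array([280, 230,   7,  10,  54], dtype=int32)) [ 0.51091025 -0.11085228  0.092     ]
```

servo_tool(commands="0 0 0 4 0 0 0; 0 0 0 3 0 0 0; 0 0 0 0 0 0 0")

```text
time_s: 14.02
eef_pos: [0.5033, -0.1102, 0.0814]
eef_rot: [0.002, 1.0, -0.001, 0.004]
wrist_force: [-0.3, -0.5, -0.2]
opening: 0.003
grasp_force: 0.0
```

servo_tool(commands="0 0 0 3 0 0 0; 0 0 0 0 0 0 0")

```text
time_s: 14.28
eef_pos: [0.5061, -0.1102, 0.0813]
eef_rot: [0.002, 1.0, -0.001, 0.004]
wrist_force: [-0.8, 0.2, -1.5]
opening: -0.003
grasp_force: 0.3
```

servo_tool(commands="0 0 0 3 0 0 0; 0 0 0 0 0 0 0")

```text
time_s: 14.52
eef_pos: [0.5067, -0.11, 0.081]
eef_rot: [0.002, 1.0, -0.0, 0.001]
wrist_force: [-11.3, -1.4, 6.7]
opening: -0.0
grasp_force: 5.7
```

```bash
python3 - <<'E'
from plan import *
S=camera('scene');r=blob(S,0,8,(265,205,320,255));print(r,onz('scene',*r[0],.092))
print(proj('scene',[.524,-.109,.092]))
E
```

```text
(array([280.05633803, 238.46478873]), array([276, 234,   9,  10,  71], dtype=int32)) [ 0.52625574 -0.11096696  0.092     ]
[281.09083382 238.11008533]
```

The end stop is reached: the wrist force is 11 N and the tip is at x = 0.526, where the end-stop position should be. Back off and rise.

servo_tool(commands="0 0 0 -15 0 0 0; 0 0 0 -40 0 0 0; 0 0 0 -45 0 0 0; 0 0 0 0 0 -40 0; 0 0 0 0 0 -60 0")

```text
time_s: 15.2
eef_pos: [0.4062, -0.1088, 0.18]
eef_rot: [0.001, 1.0, -0.001, 0.003]
wrist_force: [1.6, -2.0, 0.6]
opening: -0.004
grasp_force: 0.0
```

servo_tool(commands="0 0 0 0 0 -60 0; 0 0 0 0 0 0 0; 0 0 0 0 0 0 0")

```text
time_s: 15.58
eef_pos: [0.4074, -0.1093, 0.2402]
eef_rot: [0.002, 1.0, -0.001, 0.005]
wrist_force: [-0.1, 0.5, 0.2]
opening: 0.003
grasp_force: 0.0
```

```bash
python3 - <<'E'
from plan import *
S=camera('scene');r=blob(S,0,8,(265,205,320,255));print(r,onz('scene',*r[0],.092))
print(blob(S,45,85,(225,235,300,284))[0],blob(S,0,8,(215,190,235,212))[0],blob(S,0,8,(350,235,372,255))[0])
cv2.imwrite('pics/z.png',S)
E
```

```text
(array([280.01492537, 238.56716418]), array([276, 234,   9,  10,  67], dtype=int32)) [ 0.52664057 -0.11090446  0.092     ]
[266.67865169 273.31011236] [223.82258065 201.0483871 ] [362.6119403  243.26865672]
```

View pics/z.png

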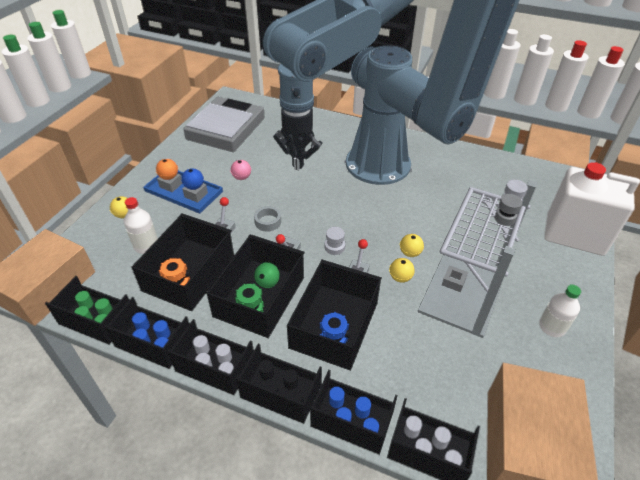

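The cradle at (456,278) is empty, the green float is in the middle bin at (267,273), and its lever is thrown (280,238). The other levers (224,201 and 363,243) and everything else stand as before.

```bash
python3 -c "
from bench import *
print(hand_in())"
```

```text
the job is handed in; nothing more can be done
None
```

The green float lies released on the floor of the middle bin with the green valve body, that bin's lever is fully over at its end stop, the arm is clear with nothing else seen to have moved, and the job is handed in; no verdict came back.

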